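# Unload the slide dryer

### The arm

A 6-joint arm with a two-finger parallel gripper is mounted at the origin on the work surface. World frame = base frame: x ahead of the robot, y to its left, z up, the work surface at z = 0. Lengths are in m, angles in rad, forces in N, time in s.
With the tool pointing down it reaches from about 0.25 to 0.725 m from the base axis. Payload 4 kg.
Tool frame: the origin (TCP) lies midway between the tips of the shut fingers; the grasp point (between the pads) lies grip_point_offset behind it (grip_point_offset is the distance from the TCP to the grasp point, in m); z points along the fingers, y is the line along which they close (so a half turn about z gives the same grasp; the last joint's range is limited). The gripper opens to 85 mm and grips with 20 to 120 N. Pads are 22 mm wide; open, the fingers measure 114 mm over their backs; the gripper's body (76 mm by 85 mm) begins 54 mm behind the grasp point. The pads swing forward as they close: fully open they stand 13 mm farther back than shut.
Start: joints at [-1.137, 0.241, 0.005, 1.335, 0, 1.571], TCP at [0.21, -0.454, 0.231] pointing down, gripper open.
Joint ranges: [-2.72, 2.72], [-1.05, 1.87], [-1.09, 1.28], [-1.99, 2.15], [-1.42, 1.44], [-3.14, 3.14]. Speed limits (rad/s): [2.79, 2.79, 3.14, 3.14, 3.14, 3.14].

### API

Orientations are given as a unit quaternion [x, y, z, w].
In Python, from workcell import * gives the robot as it stands. The module is installed in compiled form; this text tells all that it offers.
- The arm moves only by the tool arm_command, never from a script. Its arguments are lists of equal length, an entry for each row: "slide": the shift along the tool's x, y, z in cm, a list of three; "spin": the turn about the tool's z in degrees. A call has exactly 5 rows; each row is the pose to reach, as a shift and turn from the pose commanded when the call began, along the tool's axes at that moment; what a row does not reach only later rows make up. A row lasts 1/8 s, in which the tool goes at most 62.5 mm and 10.7 degrees, less where a joint would pass 70% of its speed; a pose out of reach is approached as far as the arm can. A call with a gripper value outside its range is refused whole. "jaw" is the finger opening in cm, from 0 to 8.54, set as the call begins (left out, the last holds). The fingers move at their own pace and stop on an object; the grip force is fixed at half the most. Time passes only in rows, so rows that repeat a pose let the fingers close, or fill a call up. It gives the time, the measured TCP pose, the force, the opening and the grip force at its end, in the units of the state.
- get_obs(): the state, without advancing time (a new reading comes with each control period).
- camera(name): name is "scene" or "side" or "wrist"; returns a dict with "pixels" (480x640x3 uint8, red, green, blue), "range_z" (480x640 float32, m along the optical axis (not along the pixel's ray), 0 where there is no reading), "intrinsics" (3x3 intrinsics, pixels), "rvec" (rotation vector, rad) and "tvec" (3), from world to camera coordinates, as OpenCV has them. Camera axes: x right, y down, z forward; pixel columns grow to the right and rows downward; lengths in m; the calibration is good to about 2 mm. A picture is of the moment at which its call begins.
- job_done(): hands the job in; it is judged then, once.
Trained networks look in a picture, given as the dict that the camera call returned (one of the last four; its "shot" number tells which), for a name from the list of things; names that differ only in an ending like _2 or _b are one class to them, and where a whole thing is asked for, a point or a joint stands for the part that bears it (a point fixed in the world has none). Each returns a list of dicts, best first, with "confidence" (0 to 1); they miss things now and then, are a little off and sometimes report something else, mostly with a low value. They report only what shows in the picture. A call takes as long as a camera call.
- recognise(picture, thing): "centre" ([column, row] in pixels, amid what is visible of it).
- landmark_of(picture, thing): "centre" ([column, row] in pixels: a listed point, or the origin of a listed thing).
The state is a dict: "clock": time; "joint_pos": joint angles; "joint_vel": joint speeds; "tau": joint torques, N m; "eef_pos": TCP position; "tool_rot": TCP orientation; "ft_force": force on the tool from outside, world axes, zero at the start; "ft_torque": the same for the moment, N m; "grip_width": finger opening in m; "grasp_force": force on a finger pad.
Only numpy, scipy, OpenCV 4.12 (cv2) and the standard library are available. Lean on these libraries where they do the work, as an engineer would, in place of code of your own. Each camera call takes 0.05 s, during which the arm holds its last target. There are 200 camera calls.

### The job

Press down and turn the dryer's knob to release the retaining gate, and let the knob spring back up. Then take every slide carrier out of the dryer, raising its front end over the lip and drawing it out from under the hood, and lay it in the steel tray, flat on the tray's floor with its slides facing up. When all are out, press and turn the knob back so that the gate is up and locked again with the knob sprung up; leave the other glassware and boxes where they are.

Things in the scene. Friction and masses are not known exactly. Their poses are not given: they have to be found in the camera images.
- dryer: slide dryer, a cream unit fixed to the bench, main part 240 (x) x 270 (y) mm. Origin: centre of its underside. -x points to its front, where carriers come out; +x to its closed back; z up. Behind the hood, a control box 50 mm high, x = +120 to +224 mm, carries the knob.
- bed (a point): centre of the dryer's flat bed, 50 mm above the table, axes as the dryer's. Four lanes along x at y = -96, -32, +32, +96 mm, each with a carrier or empty. A loaded carrier's back end is at about x = +100 mm (back wall at +105), its front end at about -90. Ahead of the hood the lanes have no side walls; under it cheeks leave 3 mm each side.
- lip (a point): middle of the top inner edge of the fixed lip across the front of all lanes: 14 mm above the bed, 6 mm thick, x = -93 mm of the dryer. A carrier's front end must be raised 20 to 30 mm (tilting about its back end; the hood stops it at 38) to clear it, then the carrier is drawn along -x.
- hood (a point): middle of the lower front edge of the fixed hood over the back of all lanes (x = +45 mm of the dryer to its back): underside 24 mm above the bed, top 82 mm above the table. It covers the last 58 mm or so of a loaded carrier, which cannot be lifted straight up before it is drawn 60 mm forward.
- gate (a joint): height of the retaining gate, a 266 mm wide, 5 mm thick aluminium plate just in front of the lip (x = -105 to -100 mm of the dryer): 0 = up, top 50 mm above the bed, no carrier can leave; -0.036 m = down, top level with the lip. Driven by the knob: gate = -0.03 x turn.
- turn (a joint): knob angle, rad: 0 = locked (start, gate up), growing clockwise seen from above to the end stop at 1.2 = released (gate down). A stop inside blocks turning between 0.13 and 1.07 unless the knob is held down 8 mm or more (9 to 11 is safe); let go outside that range it springs up and is locked there, let go within it stays down.
- press (a joint): how far the knob is pressed down, m: 0 = up, 0.012 = fully down on a hard stop. Spring: 4 N to start, 10 N at 9.5 mm, 11 N at 12 mm.
- knob_grip (a point): middle of the knob's bar grip, on the knob's vertical axis (x = +175, y = +50 mm of the dryer), 88 mm above the table when up. The black bar is 48 mm long (point x), 12 thick, its top at 96 mm, the top of the disc below it at 70 mm, 52 mm across. The white line is on the bar's -x end, which points to the dryer's front when locked.
- tray: loose open steel tray, 270 (x) x 310 (y) x 22 mm high outside, walls and floor 5 mm thick, 1.2 kg. Origin: centre of its underside.
- carrier1: slide carrier: flat aluminium bar 190 (x) x 32 (y) x 12 (z) mm, about 150 g, with two glass slides let into its upper face (z up). Origin: centre of its underside. May be absent.
- carrier2: slide carrier: flat aluminium bar 190 (x) x 32 (y) x 12 (z) mm, about 150 g, with two glass slides let into its upper face (z up). Origin: centre of its underside. May be absent.
- carrier3: slide carrier: flat aluminium bar 190 (x) x 32 (y) x 12 (z) mm, about 150 g, with two glass slides let into its upper face (z up). Origin: centre of its underside. May be absent.
- carrier4: slide carrier: flat aluminium bar 190 (x) x 32 (y) x 12 (z) mm, about 150 g, with two glass slides let into its upper face (z up). Origin: centre of its underside. May be absent.
- amber1: bystander: amber glass bottle, 72 mm diameter, 170 tall. Origin: centre of its underside. To be left alone.
- amber2: bystander: amber glass bottle, 72 mm diameter, 170 tall. Origin: centre of its underside. To be left alone.
- flask: bystander: conical glass flask, 80 mm diameter, 124 tall. Origin: centre of its underside. To be left alone.
- beaker: bystander: glass beaker, 68 mm diameter, 85 tall. Origin: centre of its underside. To be left alone.
- slidebox: bystander: grey slide storage box, 80 x 130 x 32 mm, axes x, y along those sides. Origin: centre of its underside. To be left alone.
- petri: bystander: clear closed dish, 90 mm diameter, 16 tall. Origin: centre of its underside. To be left alone.
- jar: bystander: white jar, 60 mm diameter, 75 tall. Origin: centre of its underside. To be left alone.

How it is judged:
On the way, in this order (a step that is already met when the one before it is completed fails the run):
1. the gate is released: knob turned to its released end and sprung back up (value of joint turn above 1.05 rad and value of joint press below 0.002 m), for 0.2 s.
2. every carrier present lies flat in the tray, slides up, with the gate still down (x of carrier1 in the frame of tray between -0.12 and 0.12 m and y of carrier1 in the frame of tray between -0.145 and 0.145 m and z of carrier1 in the frame of tray between 0 and 0.01 m and angle between each of carrier1, carrier2, carrier3, carrier4's own z axis and vertical below 0.1 rad and x of carrier2 in the frame of tray between -0.12 and 0.12 m and y of carrier2 in the frame of tray between -0.145 and 0.145 m and z of carrier2 in the frame of tray between 0 and 0.01 m and x of carrier3 in the frame of tray between -0.12 and 0.12 m and y of carrier3 in the frame of tray between -0.145 and 0.145 m and z of carrier3 in the frame of tray between 0 and 0.01 m and x of carrier4 in the frame of tray between -0.12 and 0.12 m and y of carrier4 in the frame of tray between -0.145 and 0.145 m and z of carrier4 in the frame of tray between 0 and 0.01 m and linear speed of each of carrier1, carrier2, carrier3, carrier4 below 0.02 m/s and value of joint gate below -0.028 m), for 0.3 s.
3. the knob is back at locked and up, and the gate is up (value of joint turn below 0.13 rad and value of joint press below 0.002 m and value of joint gate above -0.005 m), for 0.2 s.
At the end, for the whole second after the job is handed in: Every carrier present lies on the tray floor, slides up (underside under 10 mm above the tray underside, centre within 120 mm (x) and 145 mm (y) of the tray centre, tilt under 0.1 rad); knob locked (under 0.13 rad) and up (press under 2 mm), gate up within 5 mm (all of step 3 and x of carrier1 in the frame of tray between -0.12 and 0.12 m and y of carrier1 in the frame of tray between -0.145 and 0.145 m and z of carrier1 in the frame of tray between 0 and 0.01 m and angle between each of carrier1, carrier2, carrier3, carrier4's own z axis and vertical below 0.1 rad and x of carrier2 in the frame of tray between -0.12 and 0.12 m and y of carrier2 in the frame of tray between -0.145 and 0.145 m and z of carrier2 in the frame of tray between 0 and 0.01 m and x of carrier3 in the frame of tray between -0.12 and 0.12 m and y of carrier3 in the frame of tray between -0.145 and 0.145 m and z of carrier3 in the frame of tray between 0 and 0.01 m and x of carrier4 in the frame of tray between -0.12 and 0.12 m and y of carrier4 in the frame of tray between -0.145 and 0.145 m and z of carrier4 in the frame of tray between 0 and 0.01 m); the robot touches nothing.
It fails at once if the knob is forced round without being pressed down (value of joint turn between 0.25 and 0.95 rad and value of joint press below 0.004 m).
It fails at once if a bystander is pushed more than 45 mm from its place or tipped over (distance of any of amber1, amber2, flask, beaker, slidebox, petri, jar from where it was at the start of the episode above 0.045 m or angle between any of amber1, amber2, flask, beaker, slidebox, petri, jar's own z axis and vertical above 0.5 rad).
Of carrier1, carrier2, carrier3, carrier4 only 3 to 4 are there at a start; the rules pass over those that are not, and their reading is None.
At some moment in a run one of tray, carrier1, carrier2, carrier3, carrier4 may be knocked a few centimetres aside while the robot is not near it.
Once in a run the grip may slacken for a moment while it holds something.
It also fails if it takes over 208 s, if anything falls off the work surface, if the arm or the gripper's body presses on something with over 40 N, if the wrist force passes 120 N, or if a joint passes its speed limit or range.

## Working session

There is one attempt and no reset: what is moved stays moved. The work goes in short steps, Python scripts to look and compute and a tool call to move; the robot and the scene stay as the last step left them, time stands still between calls to the robot, and variables do not carry over. Pictures are saved under pics/ and viewed, at most 14 in all, crops included, and the job is handed in when it is done.

Besides the shell and the picture viewer there is one more tool, called in YAML: its name, and indented under it one key for each argument. arm_command: Moves the arm, as the interface text tells. Its arguments: {"type":"object","properties":{"slide":{"type":"array","items":{"type":"array","items":{"type":"number"}}},"spin":{"type":"array","items":{"type":"number"}},"jaw":{"type":"number"}},"required":["slide","spin"]}

```bash
mkdir -p pics; cat > h.py <<'E'
from workcell import *
import numpy as np, cv2
from scipy.spatial.transform import Rotation as R
def shot(n,save=None):
    p=camera(n)
    if save: cv2.imwrite('pics/'+save,cv2.cvtColor(p['pixels'],cv2.COLOR_RGB2BGR))
    return p
def cam(p):
    return cv2.Rodrigues(np.array(p['rvec'],float))[0],np.array(p['tvec'],float).ravel(),np.array(p['intrinsics'],float)
def cloud(p):
    Rm,t,K=cam(p); z=p['range_z'].astype(float); v,u=np.mgrid[:480,:640]
    c=np.stack([(u-K[0,2])/K[0,0]*z,(v-K[1,2])/K[1,1]*z,z],-1)
    w=(c-t)@Rm; w[z<=0]=np.nan; return w
def onplane(p,uv,h):
    Rm,t,K=cam(p); d=Rm.T@np.linalg.solve(K,[uv[0],uv[1],1]); o=-Rm.T@t
    return o+d*(h-o[2])/d[2]
E
cat > a.py <<'E'
from h import *
o=get_obs(); print({k:np.round(v,3) for k,v in o.items()})
H={'dryer':0,'bed':.05,'lip':.064,'hood':.074,'knob_grip':.088,'tray':0,'carrier1':.05,'amber1':0,'flask':0,'beaker':0,'slidebox':0,'petri':0,'jar':0}
for n in ['scene','side']:
    p=shot(n,n+'0.png'); Rm,t,K=cam(p); print(n,'cam at',np.round(-Rm.T@t,3))
    np.save(n+'0.npy',cloud(p))
    for k,h in H.items():
        for d in landmark_of(p,k)[:5]:
            print(k,np.round(d['centre']),round(d['confidence'],2),np.round(onplane(p,d['centre'],h),3))
E
python3 a.py
```

```text
{'clock': np.float64(0.0), 'joint_pos': array([-1.137,  0.241,  0.004,  1.335, -0.   ,  1.571]), 'joint_vel': array([-0.002, -0.   , -0.   , -0.   ,  0.002, -0.001]), 'tau': array([ 0.0000e+00, -3.7232e+01,  2.5241e+01,  1.7000e-02,  0.0000e+00,
        0.0000e+00]), 'eef_pos': array([ 0.21 , -0.453,  0.23 ]), 'tool_rot': array([ 0.977,  0.215, -0.   , -0.001]), 'ft_force': array([-0.148, -0.385,  0.424]), 'ft_torque': array([-0.   ,  0.044,  0.01 ]), 'grasp_force': np.float64(0.0), 'grip_width': np.float64(0.085)}
scene cam at [ 1.081 -0.636  0.661]
dryer [334. 260.] 0.98 [0.57  0.106 0.   ]
bed [338. 246.] 0.82 [0.581 0.1   0.05 ]
lip [318. 261.] 0.88 [0.593 0.006 0.064]
hood [345. 229.] 0.72 [0.572 0.144 0.074]
knob_grip [353. 196.] 0.77 [0.503 0.278 0.088]
knob_grip [114. 295.] 0.62 [ 0.376 -0.361  0.088]
tray [216. 344.] 0.55 [ 0.556 -0.273  0.   ]
carrier1 [307. 233.] 0.95 [0.487 0.097 0.05 ]
carrier1 [374. 255.] 0.78 [0.669 0.127 0.05 ]
carrier1 [325. 237.] 0.7 [0.535 0.112 0.05 ]
carrier1 [350. 228.] 0.61 [0.556 0.19  0.05 ]
amber1 [308. 385.] 0.69 [ 0.759 -0.232  0.   ]
ambe
[... 797 characters left out ...]
[0.485 0.058 0.   ]
carrier1 [343. 270.] 0.7 [0.476 0.1   0.05 ]
carrier1 [247. 220.] 0.7 [ 0.774 -0.074  0.05 ]
carrier1 [274. 270.] 0.69 [0.666 0.116 0.05 ]
carrier1 [315. 276.] 0.69 [0.552 0.125 0.05 ]
carrier1 [294. 275.] 0.56 [0.608 0.126 0.05 ]
amber1 [418. 403.] 0.87 [0.287 0.44  0.   ]
amber1 [260. 198.] 0.61 [ 0.762 -0.23   0.   ]
amber1 [304. 276.] 0.2 [0.585 0.089 0.   ]
flask [240. 246.] 0.8 [ 0.787 -0.009  0.   ]
beaker [411. 190.] 0.84 [ 0.26  -0.317  0.   ]
slidebox [394. 340.] 0.82 [0.339 0.275 0.   ]
petri [246. 220.] 0.6 [ 0.789 -0.125  0.   ]
petri [256. 196.] 0.51 [ 0.779 -0.24   0.   ]
petri [296. 274.] 0.33 [0.609 0.081 0.   ]
jar [379. 246.] 0.77 [ 0.371 -0.046  0.   ]
```

View pics/scene0.png

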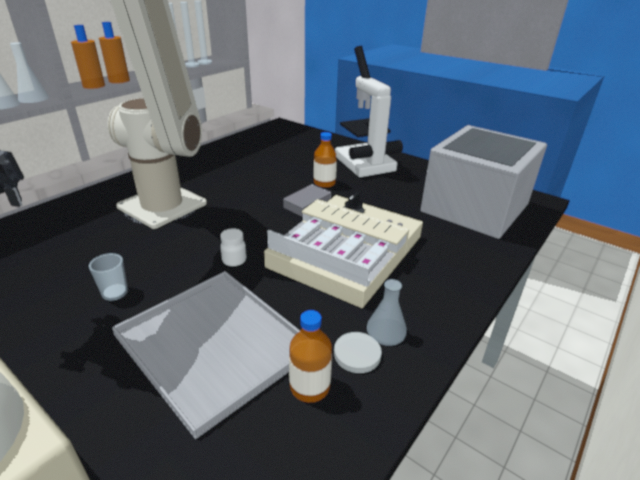

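View pics/side0.png

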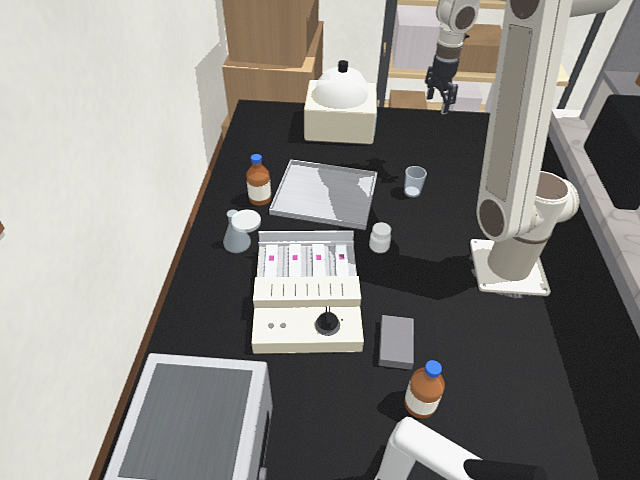

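```bash
cat > b.py <<'E'
from h import *
W=[np.load('scene0.npy').reshape(-1,3),np.load('side0.npy').reshape(-1,3)]
for w in W:
    m=(w[:,2]>.079)&(w[:,2]<.086)&(abs(w[:,0]-.55)<.25)&(abs(w[:,1]-.17)<.16)
    q=w[m][:,:2]; print('hoodtop',m.sum(),cv2.minAreaRect(q.astype(np.float32)))
    m=(w[:,2]>.089)&(w[:,2]<.100)&(np.hypot(w[:,0]-.503,w[:,1]-.274)<.04)
    q=w[m]; print('knob',m.sum(),cv2.minAreaRect(q[:,:2].astype(np.float32)) if m.sum()>5 else '',q[:,2].max() if m.sum() else '')
    m=(w[:,2]>.092)&(w[:,2]<.103)&(abs(w[:,0]-.58)<.2)&(abs(w[:,1]+.0)<.07)
    if m.sum()>5: print('gate',m.sum(),cv2.minAreaRect(w[m][:,:2].astype(np.float32)))
    m=(w[:,2]>.018)&(w[:,2]<.026)&(abs(w[:,0]-.54)<.2)&(abs(w[:,1]+.27)<.2)
    q=w[m][:,:2]; print('tray',m.sum(),cv2.minAreaRect(q.astype(np.float32)))
    m=(w[:,2]>.002)&(w[:,2]<.012)&(abs(w[:,0]-.54)<.2)&(abs(w[:,1]+.27)<.2)
    q=w[m][:,:2]; print('trayfloor',m.sum(),cv2.minAreaRect(q.astype(np.float32)))
E
python3 b.py
```

```text
hoodtop 1592 ((0.6050922274589539, 0.1611659675836563), (0.21950344741344452, 0.34775310754776), 58.31779098510742)
knob 53 ((0.5083697438240051, 0.2710057497024536), (0.012267852202057838, 0.04755861312150955), 6.395393371582031) 0.09629331855535417
gate 378 ((0.5865561366081238, 0.003062985837459564), (0.2655492126941681, 0.00988637376576662), 5.92542839050293)
tray 1202 ((0.5355406999588013, -0.24812860786914825), (0.3161557912826538, 0.40036940574645996), 82.32145690917969)
trayfloor 13356 ((0.533616304397583, -0.26351118087768555), (0.37160202860832214, 0.3989812433719635), 87.35758972167969)
hoodtop 2343 ((0.5720405578613281, 0.15563854575157166), (0.2714103162288666, 0.30081406235694885), 4.357490062713623)
knob 92 ((0.5099654793739319, 0.2773131728172302), (0.011990204453468323, 0.04953350871801376), 4.725719451904297) 0.09992510094853335
gate 274 ((0.5897902250289917, 0.007429724559187889), (0.2634830176830292, 0.013512975536286831), 5.970016002655029)
tray 406 ((0.5619343519210815, -0.26948004961013794), (0.2770707607269287, 0.33060571551322937), 82.09876251220703)
trayfloor 4287 ((0.5395801067352295, -0.2718017101287842), (0.3955761790275574, 0.3981339633464813), 89.10810852050781)
```

The scene view shows four loaded lanes: labels at about (305,228), (328,238), (350,247), (375,258). The tray is around (215,345), and the knob bar around (353,203) points at the front. The side view agrees, with lanes at columns 271–341, the knob at (328,322) and the tray corners at about (289,160), (377,178), (366,225) and (270,215).

```bash
cat >> h.py <<'E'
D=np.array([.577,.107]); TH=np.radians(95.95)
def dw(x,y): 
    c,s=np.cos(TH),np.sin(TH); return D+np.array([c*x-s*y,s*x+c*y])
def rel(x,y,z,yaw=None,o=None):
    """shift cm in tool axes + spin deg from measured pose to world target"""
    o=o or get_obs(); T=R.from_quat(o['tool_rot']); M=T.as_matrix()
    d=M.T@(np.array([x,y,z])-o['eef_pos'])*100
    cy=np.degrees(np.arctan2(M[1,0],M[0,0]))
    print('t',round(float(o['clock']),2),'tcp',np.round(o['eef_pos'],4),'yaw',round(cy,2),'-> slide',np.round(d,2),'spin',None if yaw is None else round((cy-yaw+180)%360-180,2))
E
cat > c.py <<'E'
from h import *
try: print('gpo',grip_point_offset)
except Exception as e: print(e)
w=np.load('side0.npy'); ws=np.load('scene0.npy')
class P(dict): pass
p=shot('side'); 
for c in [(289,160),(377,178),(366,225),(270,215)]: print(np.round(onplane(p,c,.022),3))
for q in (w,ws):
    f=q.reshape(-1,3); m=(f[:,2]>.0025)&(f[:,2]<.009)&(abs(f[:,0]-.545)<.16)&(abs(f[:,1]+.268)<.15)
    print('floor z med',np.median(f[m][:,2]),m.sum())
k=dw(.175,.05); print('knob',k); rel(k[0],k[1],.16,95.95)
for y in (-.096,-.032,.032,.096): print(np.round(dw(-.03,y),4))
E
python3 c.py
```

```text
gpo 0.0187
[ 0.688 -0.416  0.022]
[ 0.378 -0.344  0.022]
[ 0.414 -0.112  0.022]
[ 0.714 -0.13   0.022]
floor z med 0.0049018035440018285 3327
floor z med 0.0037062986881535843 11144
knob [0.50912877 0.2758742 ]
t 1.45 tcp [ 0.2101 -0.4537  0.2313] yaw 24.85 -> slide [ 57.79 -53.63   7.13] spin -71.1
[0.6756 0.0871]
[0.6119 0.0805]
[0.5483 0.0738]
[0.4846 0.0672]
```

arm_command:
  slide:
    - [4.4, -4.1, 0]
    - [8.8, -8.2, 0]
    - [13.2, -12.3, 0]
    - [17.6, -16.4, 0]
    - [22, -20.5, 0]
  spin: [0, 0, 0, 0, 0]
  jaw: 4.5

```text
clock: 2.08
eef_pos: [0.3241, -0.1736, 0.2316]
tool_rot: [0.977, 0.215, 0.001, 0.0]
ft_force: [1.5, -0.1, -0.2]
grip_width: 0.0451
grasp_force: 0.0
```

arm_command:
  slide:
    - [4.4, -4.1, 0]
    - [8.8, -8.2, 0]
    - [13.2, -12.3, 0]
    - [17.6, -16.4, 0]
    - [22, -20.5, 0]
  spin: [0, 0, 0, 0, 0]

```text
clock: 2.7
eef_pos: [0.4377, 0.1053, 0.2316]
tool_rot: [0.977, 0.215, 0.001, 0.0]
ft_force: [0.5, -0.8, 0.2]
grip_width: 0.045
grasp_force: 0.0
```

arm_command:
  slide:
    - [3, -3, 0]
    - [6, -6, 0]
    - [9, -9, 0]
    - [12, -12, 0]
    - [13.8, -12.6, 0]
  spin: [-10, -20, -30, -40, -50]

```text
clock: 3.32
eef_pos: [0.5095, 0.278, 0.2309]
tool_rot: [0.792, 0.611, -0.0, -0.0]
ft_force: [0.5, -0.2, 0.6]
grip_width: 0.0454
grasp_force: 0.0
```

```bash
cat > d.py <<'E'
from h import *
o=get_obs(); print(np.round(np.degrees(o['joint_pos']),1)); k=dw(.175,.05); rel(k[0],k[1],.16,95.95,o)
E
python3 d.py
```

```text
[ 28.6  23.1  13.3  80.2   0.  133.3]
t 3.33 tcp [0.5095 0.278  0.2309] yaw 75.35 -> slide [-0.22  0.02  7.09] spin -20.6
```

arm_command:
  slide:
    - [0, 0, 0]
    - [0, 0, 0]
    - [0, 0, 0]
    - [0, 0, 0]
    - [0, 0, 0]
  spin: [-10.4, -20.8, -31.2, -41.6, -52]

```text
clock: 3.95
eef_pos: [0.5093, 0.2756, 0.2312]
tool_rot: [0.445, 0.896, -0.0, -0.0]
ft_force: [0.9, 0.7, 0.4]
grip_width: 0.0447
grasp_force: 0.0
```

arm_command:
  slide:
    - [0, 0, 0]
    - [0, 0, 0]
    - [0, 0, 0]
    - [0, 0, 0]
    - [0, 0, 0]
  spin: [-10.4, -20.8, -31.2, -41.6, -52]

```text
clock: 4.58
eef_pos: [0.5093, 0.2756, 0.2312]
tool_rot: [0.007, 1.0, -0.0, -0.0]
ft_force: [-0.4, -0.0, 0.1]
grip_width: 0.045
grasp_force: 0.0
```

arm_command:
  slide:
    - [0, 0, 0]
    - [0, 0, 0]
    - [0, 0, 0]
    - [0, 0, 0]
    - [0, 0, 0]
  spin: [-10.4, -20.8, -31.2, -41.6, -52]

```text
clock: 5.2
eef_pos: [0.5093, 0.2756, 0.2312]
tool_rot: [-0.432, 0.902, 0.0, -0.0]
ft_force: [0.1, 1.1, -0.2]
grip_width: 0.0449
grasp_force: 0.0
```

arm_command:
  slide:
    - [0, 0, 0]
    - [0, 0, 2]
    - [0, 0, 3]
    - [0, 0, 4]
    - [0, 0, 4]
  spin: [-10.4, -20.8, -31.2, -41.6, -44.6]

```text
clock: 5.82
eef_pos: [0.5087, 0.2753, 0.1901]
tool_rot: [0.741, -0.672, -0.0, 0.001]
ft_force: [-0.5, 0.4, 0.4]
grip_width: 0.0453
grasp_force: 0.0
```

```bash
cat > d.py <<'E'
from h import *
k=dw(.175,.05); rel(k[0],k[1],.073,-84.05)
p=shot('wrist','w1.png'); w=cloud(p).reshape(-1,3)
m=(w[:,2]>.09)&(w[:,2]<.101)&(np.hypot(w[:,0]-k[0],w[:,1]-k[1])<.04)
print(m.sum(), cv2.minAreaRect(w[m][:,:2].astype(np.float32)) if m.sum()>5 else '', np.median(w[m][:,2]))
E
python3 d.py
```

```text
t 5.83 tcp [0.5087 0.2753 0.1901] yaw -84.4 -> slide [-0.06 -0.07 11.71] spin -0.35
1574 ((0.5086394548416138, 0.27667006850242615), (0.011416577734053135, 0.04793925955891609), 5.852945804595947) 0.09587979987826042
```

View pics/w1.png

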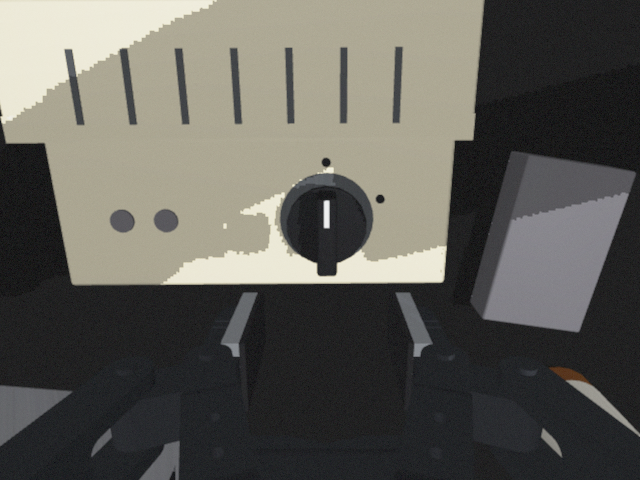

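The wrist view shows the knob bar at about (327,235), lined up between the fingers, with its white line towards the front. I'll descend, grip, press and turn.

arm_command:
  slide:
    - [-0.1, 0, 3]
    - [-0.1, 0, 6]
    - [-0.1, 0, 9]
    - [-0.1, 0, 11]
    - [-0.1, 0, 11.6]
  spin: [-0.3, -0.3, -0.3, -0.3, -0.3]

```text
clock: 6.5
eef_pos: [0.5083, 0.2761, 0.0739]
tool_rot: [0.742, -0.671, -0.0, 0.001]
ft_force: [-0.9, -0.9, 0.5]
grip_width: 0.0453
grasp_force: 0.0
```

arm_command:
  slide:
    - [0, 0, 0]
    - [0, 0, 0]
    - [0, 0, 0]
    - [0, 0, 0]
    - [0, 0, 0]
  spin: [0, 0, 0, 0, 0]
  jaw: 0.5

```text
clock: 7.12
eef_pos: [0.5084, 0.2769, 0.0762]
tool_rot: [0.742, -0.671, -0.001, 0.0]
ft_force: [-5.3, 0.4, 4.4]
grip_width: 0.0105
grasp_force: 62.9
```

arm_command:
  slide:
    - [0, 0, 0.2]
    - [0, 0, 0.5]
    - [0, 0, 0.8]
    - [0, 0, 1.0]
    - [0, 0, 1.0]
  spin: [0, 0, 0, 0, 0]

```text
clock: 7.75
eef_pos: [0.5085, 0.2769, 0.067]
tool_rot: [0.742, -0.671, -0.001, -0.0]
ft_force: [-7.7, -0.7, 8.9]
grip_width: 0.0103
grasp_force: 63.6
```

arm_command:
  slide:
    - [0, 0, 0.1]
    - [0, 0, 0.2]
    - [0, 0, 0.2]
    - [0, 0, 0.2]
    - [0, 0, 0.2]
  spin: [0, 0, 0, 0, 0]

```text
clock: 8.38
eef_pos: [0.5085, 0.2769, 0.0664]
tool_rot: [0.742, -0.671, -0.0, -0.001]
ft_force: [-9.9, -2.7, 15.3]
grip_width: 0.0104
grasp_force: 67.3
```

```bash
cat > f.py <<'E'
from h import *
o=get_obs(); print(o['ft_force'],o['eef_pos'],o['ft_torque'])
p=shot('side'); w=cloud(p).reshape(-1,3)
m=(w[:,2]>.045)&(w[:,2]<.075)&(np.hypot(w[:,0]-.5086,w[:,1]-.2767)<.024); print(np.histogram(w[m][:,2],bins=np.arange(.045,.076,.003)))
E
python3 f.py
```

```text
[-9.87634762 -2.6812918  15.32216056] [0.50849176 0.27691135 0.06637658] [-0.49467558  1.90860164 -0.04800099]
(array([ 0,  2,  1,  8, 58, 30,  5,  1,  3,  6]), array([0.045, 0.048, 0.051, 0.054, 0.057, 0.06 , 0.063, 0.066, 0.069,
       0.072, 0.075]))
```

arm_command:
  slide:
    - [0, 0, -0.1]
    - [0, 0, -0.1]
    - [0, 0, -0.1]
    - [0, 0, -0.1]
    - [0, 0, -0.1]
  spin: [5, 13, 21, 29, 37]

```text
clock: 9.05
eef_pos: [0.5091, 0.2767, 0.0666]
tool_rot: [-0.489, 0.872, 0.0, 0.001]
ft_force: [-5.8, -1.3, 10.6]
grip_width: 0.0105
grasp_force: 64.2
```

arm_command:
  slide:
    - [0, 0, 0]
    - [0, 0, 0]
    - [0, 0, 0]
    - [0, 0, 0]
    - [0, 0, 0]
  spin: [8, 16, 24, 30, 32]

```text
clock: 9.68
eef_pos: [0.5094, 0.2763, 0.0666]
tool_rot: [-0.231, 0.973, -0.0, 0.001]
ft_force: [-5.7, -2.7, 9.6]
grip_width: 0.0107
grasp_force: 64.2
```

```bash
cat > f.py <<'E'
from h import *
o=get_obs(); print(o['ft_force'],o['ft_torque']); rel(*o['eef_pos'],-84.05+0,o)
for n in ('side','scene'):
    p=shot(n,'g_%s.png'%n); w=cloud(p).reshape(-1,3)
    d=(w[:,:2]-D)@np.array([[np.cos(TH),-np.sin(TH)],[np.sin(TH),np.cos(TH)]])
    m=(d[:,0]>-.11)&(d[:,0]<-.09)&(abs(d[:,1])<.125)
    print('gate/lip z',np.percentile(w[m][:,2],[5,50,90,98,99.5]))
E
python3 f.py
```

```text
[-5.65251821 -2.66934436  9.56055431] [-0.69545853  1.09340607  0.19970865]
t 9.68 tcp [0.5094 0.2763 0.0666] yaw -153.34 -> slide [0. 0. 0.] spin -69.29
gate/lip z [0.05010084 0.06140571 0.06522766 0.06711234 0.06861988]
gate/lip z [0.04764532 0.0589428  0.0627632  0.06385839 0.06477759]
```

arm_command:
  slide:
    - [0, 0, -0.3]
    - [0, 0, -0.6]
    - [0, 0, -0.9]
    - [0, 0, -1.0]
    - [0, 0, -1.0]
  spin: [0, 0, 0, 0, 0]

```text
clock: 10.4
eef_pos: [0.5093, 0.2763, 0.0751]
tool_rot: [-0.231, 0.973, -0.0, 0.0]
ft_force: [-2.6, -2.8, 4.5]
grip_width: 0.0104
grasp_force: 63.2
```

arm_command:
  slide:
    - [0, 0, 0]
    - [0, 0, 0]
    - [0, 0, 0]
    - [0, 0, 0]
    - [0, 0, 0]
  spin: [0, 0, 0, 0, 0]
  jaw: 4.8

```text
clock: 11.02
eef_pos: [0.5093, 0.2766, 0.0742]
tool_rot: [-0.231, 0.973, 0.0, -0.0]
ft_force: [-0.8, -0.5, 0.5]
grip_width: 0.048
grasp_force: 0.0
```

arm_command:
  slide:
    - [0, 0, -2]
    - [0, 0, -5]
    - [0, 0, -8]
    - [0, 0, -11]
    - [0, 0, -13]
  spin: [0, 0, 0, 0, 0]

```text
clock: 11.65
eef_pos: [0.5097, 0.2769, 0.2061]
tool_rot: [-0.231, 0.973, 0.0, 0.001]
ft_force: [-0.3, -0.5, 0.0]
grip_width: 0.048
grasp_force: 0.0
```

```bash
cat > f.py <<'E'
from h import *
w=cloud(shot('wrist')).reshape(-1,3); k=np.array([.5088,.2765])
m=(w[:,2]>.088)&(w[:,2]<.101)&(np.hypot(w[:,0]-k[0],w[:,1]-k[1])<.04)
print(m.sum(), cv2.minAreaRect(w[m][:,:2].astype(np.float32)) if m.sum()>5 else '', np.median(w[m][:,2]))
for n in ('side','scene'):
    p=shot(n); w=cloud(p).reshape(-1,3)
    d=(w[:,:2]-D)@np.array([[np.cos(TH),-np.sin(TH)],[np.sin(TH),np.cos(TH)]])
    m=(d[:,0]>-.11)&(d[:,0]<-.09)&(abs(d[:,1])<.125)
    print('gate/lip z',np.percentile(w[m][:,2],[50,90,98,99.5]))
o=get_obs()
for y in (-.096,-.032,.032,.096): a=dw(-.045,y);rel(a[0],a[1],.2,-84.05,o)
E
python3 f.py
```

```text
1436 ((0.508628249168396, 0.2767927348613739), (0.048025667667388916, 0.011672372929751873), 27.040782928466797) 0.09592121242363372
gate/lip z [0.06117826 0.06530639 0.06682425 0.0689714 ]
gate/lip z [0.05902635 0.06309027 0.06409705 0.06477163]
t 11.8 tcp [0.51   0.277  0.2054] yaw -153.25 -> slide [ -5.71 -25.81   0.55] spin -69.2
t 11.8 tcp [0.51   0.277  0.2054] yaw -153.25 -> slide [  0.27 -23.54   0.53] spin -69.2
t 11.8 tcp [0.51   0.277  0.2054] yaw -153.25 -> slide [  6.26 -21.27   0.52] spin -69.2
t 11.8 tcp [0.51   0.277  0.2054] yaw -153.25 -> slide [ 12.24 -18.99   0.5 ] spin -69.2
```

arm_command:
  slide:
    - [1, -5, 0]
    - [2, -10, 0]
    - [3, -15, 0]
    - [3.3, -20, 0]
    - [3.3, -22.4, 0]
  spin: [-9, -18, -27, -36, -45]

```text
clock: 12.42
eef_pos: [0.5804, 0.059, 0.2025]
tool_rot: [-0.587, 0.81, 0.001, -0.001]
ft_force: [-0.4, 0.6, -0.2]
grip_width: 0.048
grasp_force: 0.0
```

arm_command:
  slide:
    - [-1, 0, 0]
    - [-2, 0, 0]
    - [-4, 0, 0]
    - [-6, 0, 0]
    - [-6, 0, 0]
  spin: [-8, -16, -24.2, -24.2, -24.2]

```text
clock: 13.05
eef_pos: [0.5992, 0.1201, 0.2031]
tool_rot: [0.743, -0.669, -0.0, 0.001]
ft_force: [-0.5, 0.2, 0.2]
grip_width: 0.048
grasp_force: 0.0
```

```bash
cat > g.py <<'E'
from h import *
import sys
o=get_obs(); print(np.round(o['eef_pos'],3))
p=shot('wrist',sys.argv[1]); W=cloud(p); w=W.reshape(-1,3); w=w[~np.isnan(w[:,0])]
d=(w[:,:2]-D)@np.array([[np.cos(TH),-np.sin(TH)],[np.sin(TH),np.cos(TH)]])
for y in (-.096,-.032,.032,.096):
    m=(w[:,2]>.058)&(w[:,2]<.066)&(d[:,0]>-.085)&(d[:,0]<.04)&(abs(d[:,1]-y)<.03)
    if m.sum()>50: 
        q=d[m]; print(y,m.sum(),'y range',np.percentile(q[:,1],[1,99]).round(4),'mid',np.round(np.percentile(q[:,1],[1,99]).mean(),4),'x min/max',q[:,0].min().round(3),q[:,0].max().round(3),'z',np.median(w[m][:,2]).round(4))
E
python3 g.py w2.png
```

```text
[0.599 0.12  0.203]
-0.096 9248 y range [-0.1116 -0.0802] mid -0.0959 x min/max -0.085 0.04 z 0.0626
-0.032 9071 y range [-0.0468 -0.0155] mid -0.0311 x min/max -0.085 0.04 z 0.0626
0.032 9187 y range [0.018  0.0495] mid 0.0338 x min/max -0.085 0.04 z 0.0625
0.096 9356 y range [0.0811 0.1129] mid 0.097 x min/max -0.085 0.04 z 0.0624
```

View pics/w2.png

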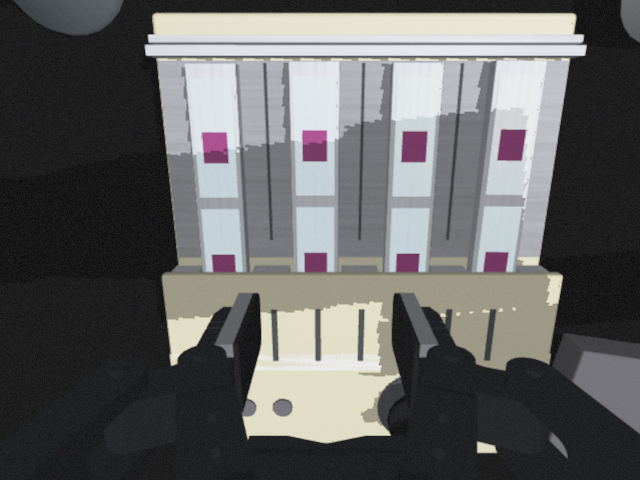

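The wrist view shows four carriers at columns about 215, 315, 413 and 510. The gate is level with the lip at rows 38–50. I'll start with the lane at y = -96, the leftmost one.

```bash
cat > r.py <<'E'
from h import *
import sys
x,y,z,a=map(float,sys.argv[1:5]); p=dw(x,y); rel(p[0],p[1],z,a)
E
python3 r.py -.035 -.096 .053 -84.05
```

```text
t 13.1 tcp [0.599  0.1192 0.2033] yaw -84.06 -> slide [ 4.48 -7.31 15.02] spin -0.01
```

arm_command:
  slide:
    - [2, -4, 3]
    - [4.5, -7.3, 7]
    - [4.5, -7.3, 11]
    - [4.5, -7.3, 14]
    - [4.5, -7.3, 15]
  spin: [0, 0, 0, 0, 0]

```text
clock: 13.72
eef_pos: [0.6746, 0.0805, 0.0513]
tool_rot: [0.742, -0.67, -0.002, 0.002]
ft_force: [0.1, -0.0, 0.8]
grip_width: 0.0484
grasp_force: 0.0
```

arm_command:
  slide:
    - [0, 0, 0]
    - [0, 0, 0]
    - [0, 0, 0]
    - [0, 0, 0]
    - [0, 0, 0]
  spin: [0, 0, 0, 0, 0]
  jaw: 2.5

```text
clock: 14.35
eef_pos: [0.6768, 0.0816, 0.0547]
tool_rot: [0.743, -0.669, 0.0, -0.0]
ft_force: [-0.3, -0.6, -1.3]
grip_width: 0.0301
grasp_force: 60.6
```

arm_command:
  slide:
    - [0, 0, -0.5]
    - [0, 0, -1.0]
    - [0, 0, -1.5]
    - [0, 0, -1.9]
    - [0, 0, -1.9]
  spin: [0, 0, 0, 0, 0]

```text
clock: 14.98
eef_pos: [0.6764, 0.0816, 0.0727]
tool_rot: [0.743, -0.669, -0.0, 0.0]
ft_force: [1.1, 0.9, -5.9]
grip_width: 0.0297
grasp_force: 59.8
```

```bash
cat > k.py <<'E'
from h import *
import sys
print({k:np.round(v,3) for k,v in get_obs().items() if k in('eef_pos','ft_force','grip_width','grasp_force','clock')})
p=shot('wrist',sys.argv[1]); W=cloud(p); w=W.reshape(-1,3); w=w[~np.isnan(w[:,0])]
d=(w[:,:2]-D)@np.array([[np.cos(TH),-np.sin(TH)],[np.sin(TH),np.cos(TH)]])
y=float(sys.argv[2])
for x in np.arange(-.12,.06,.01):
    m=(abs(d[:,0]-x)<.003)&(abs(d[:,1]-y)<.010)&(w[:,2]<.13)
    if m.sum()>5: print(round(x,2),np.median(w[m][:,2]).round(4),end='; ')
E
python3 k.py w3.png -.096
```

```text
{'clock': np.float64(14.975), 'eef_pos': array([0.676, 0.082, 0.073]), 'ft_force': array([ 1.096,  0.91 , -5.858]), 'grasp_force': np.float64(59.85), 'grip_width': np.float64(0.03)}
-0.12 0.0482; -0.11 0.0499; -0.1 0.0637; -0.09 0.0642; -0.08 0.0839; -0.07 0.0837; -0.06 0.083; -0.05 0.0822; -0.04 0.0817; -0.03 0.0811; -0.02 0.0799; -0.01 0.0792; -0.0 0.0777; 0.01 0.0775; 0.02 0.0769;
```

arm_command:
  slide:
    - [1.2, 0, 0]
    - [3, 0, 0]
    - [5, 0, 0]
    - [7, 0, 0]
    - [8.5, 0, 0]
  spin: [0, 0, 0, 0, 0]

```text
clock: 15.65
eef_pos: [0.6862, -0.0056, 0.0742]
tool_rot: [0.742, -0.67, 0.001, -0.0]
ft_force: [-0.8, -0.4, -1.9]
grip_width: 0.03
grasp_force: 60.4
```

arm_command:
  slide:
    - [0.5, 0, -1]
    - [0.5, 0, -3]
    - [0.5, 0, -5]
    - [0.5, 0, -7]
    - [0.5, 0, -9]
  spin: [0, 0, 0, 0, 0]

```text
clock: 16.27
eef_pos: [0.6863, -0.0075, 0.1651]
tool_rot: [0.743, -0.669, 0.0, -0.001]
ft_force: [-0.1, 0.9, -1.2]
grip_width: 0.0301
grasp_force: 60.4
```

```bash
cat > t.py <<'E'
from h import *
import sys
o=get_obs(); print({k:np.round(v,3) for k,v in o.items() if k in('eef_pos','ft_force','grip_width','grasp_force','clock')})
# tray floor/rim by projecting the two fixed views
q=[]
for n in ('side','scene','wrist'):
    p=shot(n,'tr_%s.png'%n); l=landmark_of(p,'tray')[:1]
    if l: print(n,'tray lm',np.round(onplane(p,l[0]['centre'],0),4),round(l[0]['confidence'],2))
    w=cloud(p).reshape(-1,3); w=w[~np.isnan(w[:,0])]
    m=(w[:,2]>.017)&(w[:,2]<.026)&(abs(w[:,0]-.545)<.22)&(abs(w[:,1]+.268)<.2); q.append(w[m][:,:2])
    m=(w[:,2]>.0)&(w[:,2]<.012)&(abs(w[:,0]-.545)<.1)&(abs(w[:,1]+.268)<.1)
    print(n,'floor',np.median(w[m][:,2]) if m.sum() else '', 'rim pts',len(q[-1]))
q=np.vstack(q)
# fit rectangle 270x310 rim centreline (265 x 305)
from scipy.optimize import least_squares
def res(v):
    c,s=np.cos(v[2]),np.sin(v[2]); d=(q-v[:2])@np.array([[c,-s],[s,c]])
    a=abs(d)-np.array([.1325,.1525]); 
    return np.where((a>0).all(1),np.hypot(a[:,0],a[:,1]),np.abs(a.max(1)))
best=min((least_squares(res,[.545,-.265,np.radians(t)],loss='soft_l1',f_scale=.003) for t in (75,85,95,105)),key=lambda r:r.cost)
print('tray',best.x[:2].round(4),np.degrees(best.x[2]).round(2),'med res',np.median(abs(res(best.x))))
np.save('tray.npy',best.x)
E
python3 t.py
```

```text
{'clock': np.float64(16.275), 'eef_pos': array([ 0.686, -0.008,  0.165]), 'ft_force': array([-0.083,  0.871, -1.168]), 'grasp_force': np.float64(60.41), 'grip_width': np.float64(0.03)}
side tray lm [ 0.5518 -0.2689  0.    ] 0.91
side floor 0.004483987623110518 rim pts 440
scene tray lm [ 0.5524 -0.2715  0.    ] 0.81
scene floor 0.0032999784499752015 rim pts 1375
wrist floor  rim pts 2546
tray [ 0.5513 -0.2698] 82.47 med res 0.0016894579188710124
```

View pics/tr_side.png

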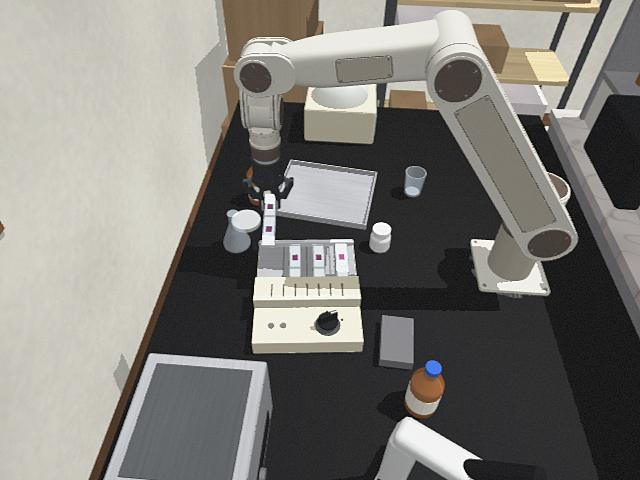

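The side view shows the carrier hanging from the gripper at about (268,218), three carriers left in the dryer, and the tray empty.

```bash
cat > pl.py <<'E'
from h import *
import sys
t=np.load('tray.npy'); y,off,z=map(float,sys.argv[1:4]); c,s=np.cos(t[2]),np.sin(t[2])
# TCP target: tray x = -off, tray y = y
X=-off; p=t[:2]+np.array([c*X-s*y,s*X+c*y]); print(p.round(4),'r',np.hypot(*p).round(3)); rel(p[0],p[1],z,np.degrees(t[2])-180)
E
python3 pl.py -.088 .025 .013
```

```text
[ 0.6353 -0.3061] r 0.705
t 16.57 tcp [ 0.6854 -0.0078  0.1623] yaw -84.03 -> slide [29.15  8.06 14.94] spin 13.51
```

arm_command:
  slide:
    - [4, 3, 0]
    - [10, 6, 0]
    - [16, 8.1, 0]
    - [22, 8.1, 0]
    - [27, 8.1, 0]
  spin: [3, 6, 9, 12, 13.5]

```text
clock: 17.2
eef_pos: [0.6324, -0.2871, 0.1623]
tool_rot: [-0.658, 0.753, 0.001, -0.0]
ft_force: [0.9, 0.1, -1.6]
grip_width: 0.0303
grasp_force: 60.4
```

```bash
python3 pl.py -.088 .025 .013; cat > l.py <<'E'
from h import *
import sys
p=shot('side',sys.argv[1])
E
python3 l.py s4.png
```

```text
[ 0.6353 -0.3061] r 0.705
t 17.2 tcp [ 0.6324 -0.2871  0.1623] yaw -97.66 -> slide [ 1.85 -0.56 14.92] spin -0.13
```

arm_command:
  slide:
    - [1.8, -0.5, 3]
    - [1.8, -0.5, 7]
    - [1.8, -0.5, 10.5]
    - [1.8, -0.5, 12.5]
    - [1.8, -0.5, 13.5]
  spin: [0, 0, 0, 0, 0]

```text
clock: 17.88
eef_pos: [0.6343, -0.3024, 0.0252]
tool_rot: [-0.659, 0.752, 0.002, -0.001]
ft_force: [0.3, 0.2, -1.3]
grip_width: 0.03
grasp_force: 60.4
```

arm_command:
  slide:
    - [0, 0, 0.4]
    - [0, 0, 0.8]
    - [0, 0, 1.2]
    - [0, 0, 1.4]
    - [0, 0, 1.4]
  spin: [0, 0, 0, 0, 0]

```text
clock: 18.5
eef_pos: [0.6361, -0.3034, 0.0144]
tool_rot: [-0.659, 0.752, -0.0, 0.0]
ft_force: [-0.4, 0.4, -2.3]
grip_width: 0.0301
grasp_force: 60.4
```

arm_command:
  slide:
    - [0, 0, 0]
    - [0, 0, 0]
    - [0, 0, 0]
    - [0, 0, 0]
    - [0, 0, 0]
  spin: [0, 0, 0, 0, 0]
  jaw: 4.8

```text
clock: 19.12
eef_pos: [0.6361, -0.3034, 0.0144]
tool_rot: [-0.659, 0.752, -0.0, 0.0]
ft_force: [0.3, -0.3, -0.1]
grip_width: 0.0483
grasp_force: 0.0
```

arm_command:
  slide:
    - [0, 0, -3]
    - [0, 0, -7]
    - [-2, 0, -11]
    - [-5, 0, -14]
    - [-10, 0, -15]
  spin: [0, 0, 0, 0, 0]

```text
clock: 19.75
eef_pos: [0.6504, -0.2054, 0.1675]
tool_rot: [-0.658, 0.753, -0.002, 0.001]
ft_force: [0.0, 0.3, -0.5]
grip_width: 0.0479
grasp_force: 0.0
```

```bash
cat > v.py <<'E'
from h import *
import sys
# carriers in tray: blobs at z .012-.021 inside tray
t=np.load('tray.npy'); c,s=np.cos(t[2]),np.sin(t[2])
for n in ('wrist','scene','side'):
    p=shot(n,sys.argv[1]+n+'.png'); w=cloud(p); d=(w[...,:2]-t[:2])@np.array([[c,-s],[s,c]])
    m=(w[...,2]>.0115)&(w[...,2]<.05)&(abs(d[...,0])<.122)&(abs(d[...,1])<.142)
    m=cv2.morphologyEx(m.astype(np.uint8),cv2.MORPH_OPEN,np.ones((3,3)))
    k,L,st,_=cv2.connectedComponentsWithStats(m)
    for i in range(1,k):
        if st[i,4]>60: r=cv2.minAreaRect(d[L==i].astype(np.float32)); print(n,st[i,4],'c',np.round(r[0],3),'size',np.round(r[1],3),'ang',round(r[2],1),'z',np.percentile(w[L==i][:,2],[5,50,95]).round(4))
E
python3 v.py a_; python3 r.py -.035 -.0315 .20 -84.05
```

```text
wrist 12488 c [ 0.028 -0.088] size [0.032 0.175] ang 89.9 z [0.0162 0.0176 0.019 ]
scene 1447 c [ 0.018 -0.089] size [0.035 0.19 ] ang 90.0 z [0.0134 0.0159 0.0179]
side 370 c [ 0.022 -0.09 ] size [0.196 0.034] ang 0.2 z [0.013  0.0168 0.0207]
t 19.9 tcp [ 0.6502 -0.2018  0.1657] yaw -97.31 -> slide [-27.01   7.31  -3.45] spin -13.26
```

View pics/a_side.png

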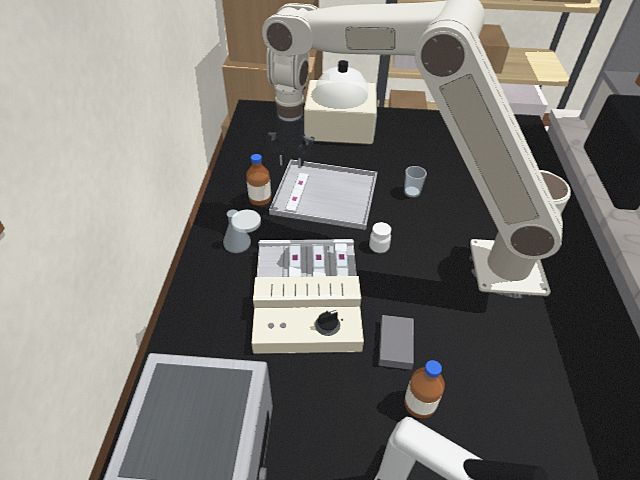

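The first carrier lies flat in the tray at about (297,190). Now the second lane.

arm_command:
  slide:
    - [-4, 1, -2]
    - [-10, 3, -3.5]
    - [-16, 5, -3.5]
    - [-22, 7.3, -3.5]
    - [-27, 7.3, -3.5]
  spin: [-3, -6, -9, -12, -13.3]

```text
clock: 20.52
eef_pos: [0.6109, 0.0736, 0.1991]
tool_rot: [0.742, -0.671, -0.0, 0.001]
ft_force: [0.9, 0.4, 0.9]
grip_width: 0.0479
grasp_force: 0.0
```

arm_command:
  slide:
    - [-1, 0, 0]
    - [-1, 0, 0]
    - [-1, 0, 0]
    - [-1, 0, 0]
    - [-1, 0, 0]
  spin: [0, 0, 0, 0, 0]

```text
clock: 21.15
eef_pos: [0.6114, 0.0817, 0.1993]
tool_rot: [0.741, -0.671, 0.0, 0.0]
ft_force: [0.2, -0.0, -0.7]
grip_width: 0.0479
grasp_force: 0.0
```

```bash
python3 g.py w5.png; python3 r.py -.035 -.0313 .053 -84.05
```

```text
[0.611 0.082 0.199]
-0.032 8255 y range [-0.0468 -0.0155] mid -0.0311 x min/max -0.085 0.04 z 0.0626
0.032 7976 y range [0.018  0.0495] mid 0.0338 x min/max -0.085 0.04 z 0.0625
0.096 8575 y range [0.0811 0.1128] mid 0.0969 x min/max -0.085 0.04 z 0.0624
t 21.2 tcp [0.6114 0.0819 0.1994] yaw -84.33 -> slide [ 0.65  0.03 14.64] spin -0.28
```

arm_command:
  slide:
    - [0.6, 0, 4]
    - [0.6, 0, 8]
    - [0.6, 0, 12]
    - [0.6, 0, 14]
    - [0.6, 0, 14.7]
  spin: [-0.3, -0.3, -0.3, -0.3, -0.3]

```text
clock: 21.82
eef_pos: [0.6108, 0.0765, 0.0507]
tool_rot: [0.743, -0.669, -0.001, 0.001]
ft_force: [-0.7, 1.0, -0.0]
grip_width: 0.0478
grasp_force: 0.0
```

arm_command:
  slide:
    - [0, 0, 0]
    - [0, 0, 0]
    - [0, 0, 0]
    - [0, 0, 0]
    - [0, 0, 0]
  spin: [0, 0, 0, 0, 0]
  jaw: 2.5

```text
clock: 22.45
eef_pos: [0.6122, 0.077, 0.0527]
tool_rot: [0.743, -0.669, 0.0, -0.0]
ft_force: [0.7, -0.1, 0.4]
grip_width: 0.0301
grasp_force: 60.8
```

arm_command:
  slide:
    - [0, 0, -0.5]
    - [0, 0, -1.0]
    - [0, 0, -1.5]
    - [0, 0, -1.9]
    - [0, 0, -1.9]
  spin: [0, 0, 0, 0, 0]

```text
clock: 23.08
eef_pos: [0.611, 0.077, 0.0706]
tool_rot: [0.744, -0.669, -0.001, 0.001]
ft_force: [-0.0, 0.1, -6.5]
grip_width: 0.0303
grasp_force: 60.0
```

```bash
python3 k.py w6.png -.0315
```

```text
{'clock': np.float64(23.075), 'eef_pos': array([0.611, 0.077, 0.071]), 'ft_force': array([-0.022,  0.093, -6.526]), 'grasp_force': np.float64(59.975), 'grip_width': np.float64(0.03)}
-0.12 0.0487; -0.11 0.0499; -0.1 0.0637; -0.09 0.0748; -0.08 0.0834; -0.07 0.0831; -0.06 0.0824; -0.05 0.0816; -0.04 0.0814; -0.03 0.0807; -0.02 0.0795; -0.01 0.0789; -0.0 0.0773; 0.01 0.0774; 0.02 0.0768;
```

arm_command:
  slide:
    - [1.2, 0, 0]
    - [3, 0, 0]
    - [5, 0, 0]
    - [7, 0, 0]
    - [8.5, 0, 0]
  spin: [0, 0, 0, 0, 0]

```text
clock: 23.75
eef_pos: [0.6216, -0.01, 0.0721]
tool_rot: [0.743, -0.67, 0.001, -0.0]
ft_force: [0.6, -0.2, -1.0]
grip_width: 0.03
grasp_force: 60.6
```

arm_command:
  slide:
    - [0.5, 0, -1]
    - [0.5, 0, -3]
    - [0.5, 0, -5]
    - [0.5, 0, -7]
    - [0.5, 0, -9]
  spin: [0, 0, 0, 0, 0]

```text
clock: 24.38
eef_pos: [0.6216, -0.0122, 0.163]
tool_rot: [0.744, -0.669, 0.0, -0.001]
ft_force: [1.1, -0.6, -1.5]
grip_width: 0.0301
grasp_force: 60.6
```

```bash
python3 t.py; python3 pl.py -.030 .022 .013
```

```text
{'clock': np.float64(24.375), 'eef_pos': array([ 0.622, -0.012,  0.163]), 'ft_force': array([ 1.099, -0.569, -1.464]), 'grasp_force': np.float64(60.565), 'grip_width': np.float64(0.03)}
side tray lm [ 0.5521 -0.2647  0.    ] 0.94
side floor 0.00436112655770444 rim pts 426
scene tray lm [ 0.5481 -0.2737  0.    ] 0.6
scene floor 0.0032788464636888796 rim pts 1633
wrist floor 0.004494883535520121 rim pts 3465
tray [ 0.5506 -0.2697] 82.36 med res 0.0017213420710830846
[ 0.5774 -0.2955] r 0.649
t 24.68 tcp [ 0.6207 -0.0124  0.1604] yaw -83.93 -> slide [27.69  7.28 14.75] spin 13.71
```

arm_command:
  slide:
    - [4, 3, 0]
    - [10, 6, 0]
    - [16, 7.3, 0]
    - [22, 7.3, 0]
    - [26, 7.3, 0]
  spin: [3, 6, 9, 12, 13.6]

```text
clock: 25.3
eef_pos: [0.5752, -0.2815, 0.1601]
tool_rot: [-0.658, 0.753, 0.001, -0.0]
ft_force: [0.1, 0.7, -0.5]
grip_width: 0.03
grasp_force: 60.6
```

```bash
python3 pl.py -.030 .022 .013
```

```text
[ 0.5774 -0.2955] r 0.649
t 25.3 tcp [ 0.5752 -0.2815  0.1601] yaw -97.73 -> slide [ 1.36 -0.43 14.71] spin -0.1
```

arm_command:
  slide:
    - [1.4, -0.4, 3]
    - [1.4, -0.4, 7]
    - [1.4, -0.4, 10.5]
    - [1.4, -0.4, 12.5]
    - [1.4, -0.4, 13.4]
  spin: [0, 0, 0, 0, 0]

```text
clock: 25.92
eef_pos: [0.5765, -0.2923, 0.0244]
tool_rot: [-0.659, 0.752, 0.002, -0.001]
ft_force: [0.4, 0.1, -0.7]
grip_width: 0.0305
grasp_force: 60.6
```

arm_command:
  slide:
    - [0, 0, 0.4]
    - [0, 0, 0.8]
    - [0, 0, 1.1]
    - [0, 0, 1.3]
    - [0, 0, 1.3]
  spin: [0, 0, 0, 0, 0]

```text
clock: 26.55
eef_pos: [0.5783, -0.2932, 0.0144]
tool_rot: [-0.659, 0.752, -0.0, 0.0]
ft_force: [-0.2, 0.4, -1.4]
grip_width: 0.0299
grasp_force: 60.6
```

arm_command:
  slide:
    - [0, 0, 0]
    - [0, 0, 0]
    - [0, 0, 0]
    - [0, 0, 0]
    - [0, 0, 0]
  spin: [0, 0, 0, 0, 0]
  jaw: 4.8

```text
clock: 27.18
eef_pos: [0.5783, -0.2932, 0.0143]
tool_rot: [-0.659, 0.752, -0.0, 0.0]
ft_force: [0.2, -0.1, -0.1]
grip_width: 0.0476
grasp_force: 0.0
```

arm_command:
  slide:
    - [0, 0, -3]
    - [0, 0, -7]
    - [-2, 0, -11]
    - [-5, 0, -14]
    - [-10, 0, -15]
  spin: [0, 0, 0, 0, 0]

```text
clock: 27.8
eef_pos: [0.5928, -0.1949, 0.1672]
tool_rot: [-0.658, 0.753, -0.002, 0.001]
ft_force: [1.3, 1.0, -0.1]
grip_width: 0.048
grasp_force: 0.0
```

```bash
python3 v.py b_; python3 r.py -.025 .0336 .20 -84.05
```

```text
wrist 12550 c [ 0.03  -0.089] size [0.173 0.032] ang 0.0 z [0.0161 0.0177 0.019 ]
wrist 12272 c [ 0.029 -0.031] size [0.032 0.17 ] ang 89.7 z [0.0162 0.0176 0.019 ]
scene 1291 c [ 0.017 -0.031] size [0.036 0.191] ang 89.6 z [0.013  0.0158 0.0179]
scene 1446 c [ 0.018 -0.089] size [0.19  0.035] ang 0.1 z [0.0133 0.0159 0.0178]
side 371 c [ 0.024 -0.091] size [0.193 0.034] ang 0.3 z [0.0131 0.0169 0.0207]
side 356 c [ 0.018 -0.032] size [0.032 0.193] ang 89.9 z [0.0128 0.017  0.0209]
t 27.95 tcp [ 0.5923 -0.192   0.1655] yaw -97.32 -> slide [-26.25   8.02  -3.47] spin -13.27
```

arm_command:
  slide:
    - [-4, 1, -2]
    - [-10, 3, -3.5]
    - [-16, 5, -3.5]
    - [-22, 8, -3.5]
    - [-26.2, 8, -3.5]
  spin: [-3, -6, -9, -12, -13.3]

```text
clock: 28.58
eef_pos: [0.5449, 0.0769, 0.199]
tool_rot: [0.742, -0.671, -0.0, 0.001]
ft_force: [-0.0, -0.2, 0.6]
grip_width: 0.0481
grasp_force: 0.0
```

arm_command:
  slide:
    - [0, 0, 0]
    - [0, 0, 0]
    - [0, 0, 0]
    - [0, 0, 0]
    - [0, 0, 0]
  spin: [0, 0, 0, 0, 0]

```text
clock: 29.2
eef_pos: [0.5467, 0.0753, 0.1993]
tool_rot: [0.741, -0.671, -0.0, 0.0]
ft_force: [0.4, -0.3, -0.5]
grip_width: 0.0479
grasp_force: 0.0
```

```bash
python3 g.py w7.png; python3 r.py -.035 .0336 .053 -84.05
```

```text
[0.547 0.075 0.199]
0.032 8256 y range [0.0184 0.0497] mid 0.034 x min/max -0.085 0.04 z 0.0626
0.096 7989 y range [0.0813 0.1131] mid 0.0972 x min/max -0.085 0.04 z 0.0625
t 29.25 tcp [0.5466 0.0755 0.1993] yaw -84.31 -> slide [6.800e-01 1.000e-02 1.463e+01] spin -0.26
```

arm_command:
  slide:
    - [0.6, 0, 4]
    - [0.6, 0, 8]
    - [0.6, 0, 12]
    - [0.6, 0, 14]
    - [0.6, 0, 14.6]
  spin: [-0.3, -0.3, -0.3, -0.3, -0.3]

```text
clock: 29.88
eef_pos: [0.546, 0.0698, 0.0518]
tool_rot: [0.743, -0.669, -0.001, 0.001]
ft_force: [1.0, 0.4, -0.8]
grip_width: 0.0483
grasp_force: 0.0
```

arm_command:
  slide:
    - [0, 0, 0]
    - [0, 0, 0]
    - [0, 0, 0]
    - [0, 0, 0]
    - [0, 0, 0]
  spin: [0, 0, 0, 0, 0]
  jaw: 2.5

```text
clock: 30.5
eef_pos: [0.5476, 0.0702, 0.0538]
tool_rot: [0.743, -0.669, 0.0, -0.0]
ft_force: [0.6, -0.3, 0.9]
grip_width: 0.03
grasp_force: 60.9
```

arm_command:
  slide:
    - [0, 0, -0.5]
    - [0, 0, -1.0]
    - [0, 0, -1.5]
    - [0, 0, -1.9]
    - [0, 0, -1.9]
  spin: [0, 0, 0, 0, 0]

```text
clock: 31.12
eef_pos: [0.5467, 0.0702, 0.0719]
tool_rot: [0.743, -0.669, -0.0, 0.0]
ft_force: [-0.1, 0.8, -6.3]
grip_width: 0.0302
grasp_force: 59.9
```

```bash
python3 k.py w8.png .0336
```

```text
{'clock': np.float64(31.125), 'eef_pos': array([0.547, 0.07 , 0.072]), 'ft_force': array([-0.129,  0.828, -6.327]), 'grasp_force': np.float64(59.884), 'grip_width': np.float64(0.03)}
-0.12 0.0487; -0.11 0.05; -0.1 0.0637; -0.09 0.0649; -0.08 0.0835; -0.07 0.0833; -0.06 0.0826; -0.05 0.0818; -0.04 0.0815; -0.03 0.0808; -0.02 0.0797; -0.01 0.079; -0.0 0.0774; 0.01 0.0774; 0.02 0.0767;
```

arm_command:
  slide:
    - [1.2, 0, 0]
    - [3, 0, 0]
    - [5, 0, 0]
    - [7, 0, 0]
    - [8.5, 0, 0]
  spin: [0, 0, 0, 0, 0]

```text
clock: 31.8
eef_pos: [0.5568, -0.0166, 0.0729]
tool_rot: [0.743, -0.669, 0.001, -0.0]
ft_force: [0.5, -0.4, -1.1]
grip_width: 0.0295
grasp_force: 60.5
```

arm_command:
  slide:
    - [0.5, 0, -1]
    - [0.5, 0, -3]
    - [0.5, 0, -5]
    - [0.5, 0, -7]
    - [0.5, 0, -9]
  spin: [0, 0, 0, 0, 0]

```text
clock: 32.42
eef_pos: [0.5568, -0.0191, 0.1639]
tool_rot: [0.744, -0.669, 0.0, -0.0]
ft_force: [0.4, 0.0, -0.4]
grip_width: 0.0299
grasp_force: 60.5
```

```bash
python3 t.py; python3 pl.py .030 .020 .013
```

```text
{'clock': np.float64(32.425), 'eef_pos': array([ 0.557, -0.019,  0.164]), 'ft_force': array([ 0.372,  0.017, -0.424]), 'grasp_force': np.float64(60.488), 'grip_width': np.float64(0.03)}
side tray lm [ 0.5464 -0.2643  0.    ] 0.65
side floor 0.004366472573318727 rim pts 587
scene tray lm [ 0.5552 -0.2702  0.    ] 0.81
scene floor 0.0033248784164255016 rim pts 1882
wrist floor 0.00504324848708953 rim pts 4845
tray [ 0.5502 -0.2697] 82.23 med res 0.0017963929647699245
[ 0.5177 -0.2855] r 0.591
t 32.73 tcp [ 0.556  -0.0192  0.1615] yaw -83.93 -> slide [26.08  6.6  14.85] spin 13.84
```

arm_command:
  slide:
    - [4, 3, 0]
    - [10, 6, 0]
    - [16, 6.6, 0]
    - [21, 6.6, 0]
    - [25, 6.6, 0]
  spin: [3, 6, 9, 12, 13.6]

```text
clock: 33.35
eef_pos: [0.5166, -0.2769, 0.1612]
tool_rot: [-0.658, 0.753, 0.001, -0.0]
ft_force: [0.2, 0.4, -2.3]
grip_width: 0.03
grasp_force: 60.5
```

```bash
python3 pl.py .030 .020 .013
```

```text
[ 0.5177 -0.2855] r 0.591
t 33.35 tcp [ 0.5166 -0.2769  0.1612] yaw -97.7 -> slide [ 0.85 -0.26 14.81] spin 0.08
```

arm_command:
  slide:
    - [0.9, -0.3, 3]
    - [0.9, -0.3, 7]
    - [0.9, -0.3, 10.5]
    - [0.9, -0.3, 12.5]
    - [0.9, -0.3, 13.4]
  spin: [0, 0, 0, 0, 0]

```text
clock: 33.98
eef_pos: [0.5174, -0.2832, 0.0257]
tool_rot: [-0.659, 0.752, 0.002, -0.001]
ft_force: [-0.2, 0.2, -1.5]
grip_width: 0.0304
grasp_force: 60.5
```

arm_command:
  slide:
    - [0, 0, 0.4]
    - [0, 0, 0.8]
    - [0, 0, 1.2]
    - [0, 0, 1.4]
    - [0, 0, 1.4]
  spin: [0, 0, 0, 0, 0]

```text
clock: 34.6
eef_pos: [0.5192, -0.2842, 0.0144]
tool_rot: [-0.659, 0.752, -0.0, 0.0]
ft_force: [-0.6, -0.6, -2.2]
grip_width: 0.0299
grasp_force: 60.5
```

arm_command:
  slide:
    - [0, 0, 0]
    - [0, 0, 0]
    - [0, 0, 0]
    - [0, 0, 0]
    - [0, 0, 0]
  spin: [0, 0, 0, 0, 0]
  jaw: 4.8

```text
clock: 35.22
eef_pos: [0.5192, -0.2842, 0.0144]
tool_rot: [-0.659, 0.752, -0.0, 0.0]
ft_force: [-0.3, 1.1, -0.3]
grip_width: 0.0481
grasp_force: 0.0
```

arm_command:
  slide:
    - [0, 0, -3]
    - [0, 0, -7]
    - [-2, 0, -11]
    - [-5, 0, -14]
    - [-10, 0, -15]
  spin: [0, 0, 0, 0, 0]

```text
clock: 35.85
eef_pos: [0.5338, -0.1857, 0.167]
tool_rot: [-0.658, 0.753, -0.002, 0.001]
ft_force: [0.7, -0.8, -0.1]
grip_width: 0.0479
grasp_force: 0.0
```

```bash
python3 v.py c_; python3 r.py -.025 .0968 .20 -84.05
```

```text
wrist 12778 c [ 0.03  -0.089] size [0.17  0.033] ang 0.2 z [0.0158 0.0177 0.0191]
wrist 12405 c [ 0.03  -0.031] size [0.033 0.17 ] ang 90.0 z [0.0161 0.0177 0.019 ]
wrist 12337 c [0.031 0.029] size [0.171 0.032] ang 0.3 z [0.0162 0.0176 0.019 ]
scene 1152 c [0.018 0.029] size [0.19  0.037] ang 0.5 z [0.0132 0.0157 0.0176]
scene 1298 c [ 0.017 -0.032] size [0.035 0.192] ang 89.8 z [0.0131 0.0158 0.0177]
scene 1454 c [ 0.018 -0.09 ] size [0.035 0.191] ang 89.7 z [0.0134 0.0159 0.0179]
side 339 c [ 0.022 -0.091] size [0.199 0.033] ang 0.2 z [0.0128 0.0168 0.0208]
side 356 c [ 0.022 -0.033] size [0.033 0.193] ang 89.9 z [0.0131 0.0169 0.0208]
side 375 c [0.022 0.027] size [0.194 0.032] ang 0.0 z [0.0132 0.017  0.021 ]
t 36.0 tcp [ 0.533  -0.1832  0.1654] yaw -97.33 -> slide [-24.68   8.18  -3.48] spin -13.28
```

arm_command:
  slide:
    - [-4, 1, -2]
    - [-10, 3, -3.5]
    - [-15, 5, -3.5]
    - [-20, 8.1, -3.5]
    - [-24.7, 8.2, -3.5]
  spin: [-3, -6, -9, -12, -13.3]

```text
clock: 36.62
eef_pos: [0.4814, 0.0711, 0.1989]
tool_rot: [0.742, -0.671, -0.0, 0.001]
ft_force: [1.2, -0.4, 0.2]
grip_width: 0.048
grasp_force: 0.0
```

arm_command:
  slide:
    - [0, 0, 0]
    - [0, 0, 0]
    - [0, 0, 0]
    - [0, 0, 0]
    - [0, 0, 0]
  spin: [0, 0, 0, 0, 0]

```text
clock: 37.25
eef_pos: [0.4835, 0.0698, 0.1993]
tool_rot: [0.741, -0.671, 0.0, 0.0]
ft_force: [-0.4, 0.2, 0.1]
grip_width: 0.048
grasp_force: 0.0
```

```bash
python3 g.py w9.png; python3 r.py -.035 .0968 .053 -84.05
```

```text
[0.484 0.07  0.199]
0.096 8303 y range [0.0818 0.1132] mid 0.0975 x min/max -0.085 0.04 z 0.0626
t 37.3 tcp [0.4835 0.07   0.1993] yaw -84.31 -> slide [ 7.900e-01 -1.000e-02  1.463e+01] spin -0.26
```

arm_command:
  slide:
    - [0.7, 0, 4]
    - [0.7, 0, 8]
    - [0.7, 0, 12]
    - [0.7, 0, 14]
    - [0.7, 0, 14.6]
  spin: [-0.3, -0.3, -0.3, -0.3, -0.3]

```text
clock: 37.92
eef_pos: [0.483, 0.0633, 0.0519]
tool_rot: [0.743, -0.669, -0.001, 0.001]
ft_force: [-1.4, 0.2, 0.1]
grip_width: 0.0477
grasp_force: 0.0
```

arm_command:
  slide:
    - [0, 0, 0]
    - [0, 0, 0]
    - [0, 0, 0]
    - [0, 0, 0]
    - [0, 0, 0]
  spin: [0, 0, 0, 0, 0]
  jaw: 2.5

```text
clock: 38.55
eef_pos: [0.4846, 0.0637, 0.0538]
tool_rot: [0.743, -0.669, 0.0, -0.0]
ft_force: [-0.4, 0.0, 2.5]
grip_width: 0.0296
grasp_force: 60.5
```

arm_command:
  slide:
    - [0, 0, -0.5]
    - [0, 0, -1.0]
    - [0, 0, -1.5]
    - [0, 0, -1.9]
    - [0, 0, -1.9]
  spin: [0, 0, 0, 0, 0]

```text
clock: 39.17
eef_pos: [0.4838, 0.0636, 0.072]
tool_rot: [0.743, -0.669, -0.0, 0.0]
ft_force: [0.9, 1.4, -7.4]
grip_width: 0.0297
grasp_force: 59.9
```

```bash
python3 k.py w10.png .0972
```

```text
{'clock': np.float64(39.175), 'eef_pos': array([0.484, 0.064, 0.072]), 'ft_force': array([ 0.855,  1.433, -7.395]), 'grasp_force': np.float64(59.894), 'grip_width': np.float64(0.03)}
-0.12 0.0486; -0.11 0.05; -0.1 0.0637; -0.09 0.0779; -0.08 0.0839; -0.07 0.0835; -0.06 0.0828; -0.05 0.082; -0.04 0.0817; -0.03 0.0809; -0.02 0.0797; -0.01 0.0791; -0.0 0.0775; 0.01 0.0775; 0.02 0.0768;
```

arm_command:
  slide:
    - [1.2, 0, 0]
    - [3, 0, 0]
    - [5, 0, 0]
    - [7, 0, 0]
    - [8.5, 0, 0]
  spin: [0, 0, 0, 0, 0]

```text
clock: 39.85
eef_pos: [0.4938, -0.0231, 0.073]
tool_rot: [0.743, -0.669, 0.001, -0.0]
ft_force: [0.7, -0.3, -0.4]
grip_width: 0.0299
grasp_force: 60.5
```

arm_command:
  slide:
    - [0.5, 0, -1]
    - [0.5, 0, -3]
    - [0.5, 0, -5]
    - [0.5, 0, -7]
    - [0.5, 0, -9]
  spin: [0, 0, 0, 0, 0]

```text
clock: 40.48
eef_pos: [0.4938, -0.0258, 0.1639]
tool_rot: [0.744, -0.669, 0.0, -0.0]
ft_force: [0.9, -0.6, -0.9]
grip_width: 0.0302
grasp_force: 60.5
```

```bash
python3 t.py; python3 pl.py .090 .020 .013
```

```text
{'clock': np.float64(40.475), 'eef_pos': array([ 0.494, -0.026,  0.164]), 'ft_force': array([ 0.897, -0.597, -0.864]), 'grasp_force': np.float64(60.506), 'grip_width': np.float64(0.03)}
side tray lm [ 0.5491 -0.2691  0.    ] 0.55
side floor 0.00445535665442972 rim pts 831
scene floor 0.003435298680921445 rim pts 2044
wrist floor 0.004851462154086719 rim pts 4509
tray [ 0.5488 -0.2708] 81.81 med res 0.002077023091606761
[ 0.4568 -0.2778] r 0.535
t 40.77 tcp [ 0.493  -0.0258  0.1616] yaw -83.94 -> slide [24.68  6.24 14.86] spin 14.26
```

arm_command:
  slide:
    - [4, 3, 0]
    - [10, 6, 0]
    - [15, 6.1, 0]
    - [20, 6.1, 0]
    - [24, 6.1, 0]
  spin: [3, 6, 9, 12, 13.7]

```text
clock: 41.4
eef_pos: [0.4576, -0.2727, 0.1612]
tool_rot: [-0.658, 0.753, 0.001, -0.0]
ft_force: [-0.5, 0.7, -1.3]
grip_width: 0.0301
grasp_force: 60.5
```

```bash
python3 pl.py .090 .020 .013; python3 v.py d_ | grep -v side
```

```text
[ 0.4568 -0.2778] r 0.535
t 41.4 tcp [ 0.4576 -0.2727  0.1612] yaw -97.78 -> slide [ 5.200e-01 -1.000e-02  1.482e+01] spin 0.41
wrist 10797 c [ 0.017 -0.032] size [0.183 0.033] ang 0.2 z [0.0157 0.0177 0.019 ]
wrist 12014 c [ 0.023 -0.09 ] size [0.19  0.034] ang 0.6 z [0.0149 0.0177 0.0191]
wrist 8714 c [0.006 0.028] size [0.158 0.033] ang 0.8 z [0.0161 0.0177 0.019 ]
scene 1140 c [0.019 0.027] size [0.19  0.035] ang 0.7 z [0.0134 0.0158 0.0178]
scene 1279 c [ 0.018 -0.032] size [0.19  0.035] ang 0.5 z [0.0132 0.0158 0.0179]
scene 1455 c [ 0.02 -0.09] size [0.19  0.036] ang 0.7 z [0.0133 0.016  0.018 ]
```

arm_command:
  slide:
    - [0.5, 0, 3]
    - [0.5, 0, 7]
    - [0.5, 0, 10.5]
    - [0.5, 0, 12.5]
    - [0.5, 0, 13.4]
  spin: [0, 0, 0, 0, 0]

```text
clock: 42.18
eef_pos: [0.4562, -0.2739, 0.0264]
tool_rot: [-0.659, 0.752, 0.002, -0.0]
ft_force: [-0.4, 0.6, -0.6]
grip_width: 0.0302
grasp_force: 60.5
```

arm_command:
  slide:
    - [0, 0, 0.4]
    - [0, 0, 0.8]
    - [0, 0, 1.2]
    - [0, 0, 1.4]
    - [0, 0, 1.4]
  spin: [0, 0, 0, 0, 0]

```text
clock: 42.8
eef_pos: [0.4576, -0.276, 0.0144]
tool_rot: [-0.658, 0.753, -0.0, 0.0]
ft_force: [-0.6, -0.9, -1.7]
grip_width: 0.03
grasp_force: 60.5
```

arm_command:
  slide:
    - [0, 0, 0]
    - [0, 0, 0]
    - [0, 0, 0]
    - [0, 0, 0]
    - [0, 0, 0]
  spin: [0, 0, 0, 0, 0]
  jaw: 4.8

```text
clock: 43.42
eef_pos: [0.4576, -0.276, 0.0143]
tool_rot: [-0.658, 0.753, -0.0, 0.0]
ft_force: [0.2, 0.1, 0.2]
grip_width: 0.0483
grasp_force: 0.0
```

arm_command:
  slide:
    - [0, 0, -3]
    - [0, 0, -7]
    - [0, 0, -11]
    - [0, 0, -15]
    - [0, 0, -19]
  spin: [0, 0, 0, 0, 0]

```text
clock: 44.05
eef_pos: [0.4574, -0.2758, 0.2057]
tool_rot: [-0.658, 0.753, -0.0, 0.0]
ft_force: [0.5, -1.0, -0.3]
grip_width: 0.0479
grasp_force: 0.0
```

arm_command:
  slide:
    - [-4, -1, 0]
    - [-9, -2, 0]
    - [-14, -2, 0]
    - [-19, -2, 0]
    - [-24, -2, 0]
  spin: [0, 0, 0, 0, 0]

```text
clock: 44.68
eef_pos: [0.5094, -0.0392, 0.2044]
tool_rot: [-0.658, 0.753, -0.0, 0.0]
ft_force: [0.2, -0.2, -0.7]
grip_width: 0.0482
grasp_force: 0.0
```

```bash
python3 v.py e_;  python3 r.py .175 .05 .20 -153.1
```

```text
wrist 2708 c [ 0.099 -0.09 ] size [0.037 0.033] ang 0.8 z [0.0151 0.0176 0.019 ]
wrist 2544 c [ 0.098 -0.032] size [0.035 0.033] ang 0.3 z [0.0156 0.0175 0.019 ]
wrist 2625 c [0.099 0.029] size [0.037 0.032] ang 0.5 z [0.0158 0.0174 0.0189]
wrist 2499 c [0.098 0.09 ] size [0.036 0.032] ang 0.5 z [0.0159 0.0175 0.0188]
scene 1006 c [0.017 0.089] size [0.189 0.035] ang 0.4 z [0.0131 0.0157 0.0177]
scene 1143 c [0.019 0.028] size [0.19  0.037] ang 1.6 z [0.0133 0.0158 0.0178]
scene 1269 c [ 0.018 -0.033] size [0.036 0.19 ] ang 89.9 z [0.0133 0.0159 0.018 ]
scene 1452 c [ 0.02  -0.091] size [0.19  0.035] ang 0.9 z [0.0134 0.016  0.0179]
side 363 c [ 0.022 -0.092] size [0.191 0.033] ang 0.7 z [0.0133 0.0169 0.0208]
side 378 c [0.023 0.026] size [0.191 0.033] ang 0.7 z [0.0131 0.0167 0.0206]
side 311 c [ 0.036 -0.034] size [0.165 0.033] ang 0.4 z [0.0131 0.0168 0.021 ]
side 310 c [0.036 0.087] size [0.17  0.032] ang 0.3 z [0.0131 0.017  0.0209]
t 44.83 tcp [ 0.5094 -0.0385  0.2043] yaw -97.38 -> slide [-31.17   4.07   0.43] spin 55.72
```

View pics/e_side.png

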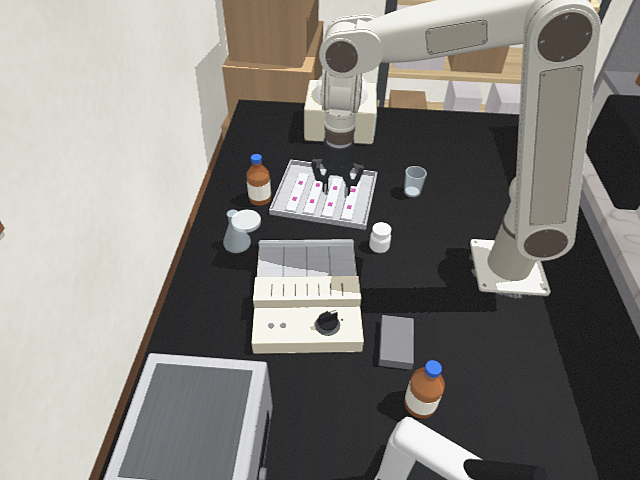

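All four carriers lie flat in the tray and the dryer is empty. Now the knob.

arm_command:
  slide:
    - [-6, 1, 0]
    - [-12, 2, 0]
    - [-18, 3, 0]
    - [-24, 4, 0]
    - [-28, 4, 0]
  spin: [9, 18, 27, 36, 45]

```text
clock: 45.45
eef_pos: [0.5069, 0.2435, 0.2043]
tool_rot: [-0.318, 0.948, -0.0, 0.0]
ft_force: [0.4, -0.4, -1.0]
grip_width: 0.0479
grasp_force: 0.0
```

arm_command:
  slide:
    - [0, 0, 0]
    - [0, 0, 0]
    - [0, 0, 0]
    - [0, 0, 0]
    - [0, 0, 0]
  spin: [5, 10.7, 10.7, 10.7, 10.7]
  jaw: 4.5

```text
clock: 46.08
eef_pos: [0.5072, 0.2415, 0.2044]
tool_rot: [-0.23, 0.973, -0.0, 0.0]
ft_force: [0.2, -0.1, 0.7]
grip_width: 0.0451
grasp_force: 0.0
```

```bash
cat > n.py <<'E'
from h import *
rel(.5087,.2768,.075,-153.0)
w=cloud(shot('wrist')).reshape(-1,3); k=np.array([.5088,.2765])
m=(w[:,2]>.088)&(w[:,2]<.101)&(np.hypot(w[:,0]-k[0],w[:,1]-k[1])<.04)
print(m.sum(), cv2.minAreaRect(w[m][:,:2].astype(np.float32)) if m.sum()>5 else '', np.median(w[m][:,2]))
E
python3 n.py
```

```text
t 46.08 tcp [0.5072 0.2415 0.2044] yaw -153.35 -> slide [-1.71  3.09 12.94] spin -0.35
1455 ((0.5084905624389648, 0.2769092619419098), (0.04802079126238823, 0.012141670100390911), 27.26260757446289) 0.09587673780137816
```

arm_command:
  slide:
    - [-1.7, 3.1, 1]
    - [-1.7, 3.1, 5]
    - [-1.7, 3.1, 9]
    - [-1.7, 3.1, 12]
    - [-1.7, 3.1, 12.9]
  spin: [-0.3, -0.3, -0.3, -0.3, -0.3]

```text
clock: 46.75
eef_pos: [0.5068, 0.2765, 0.0731]
tool_rot: [-0.233, 0.972, -0.001, -0.002]
ft_force: [-0.8, -0.3, 0.1]
grip_width: 0.0449
grasp_force: 0.0
```

arm_command:
  slide:
    - [0, 0, 0]
    - [0, 0, 0]
    - [0, 0, 0]
    - [0, 0, 0]
    - [0, 0, 0]
  spin: [0, 0, 0, 0, 0]
  jaw: 0.5

```text
clock: 47.38
eef_pos: [0.5098, 0.277, 0.0768]
tool_rot: [-0.233, 0.973, -0.001, 0.002]
ft_force: [1.8, -4.2, 3.5]
grip_width: 0.0107
grasp_force: 63.0
```

arm_command:
  slide:
    - [0, 0, 0.3]
    - [0, 0, 0.6]
    - [0, 0, 0.9]
    - [0, 0, 1.1]
    - [0, 0, 1.1]
  spin: [0, 0, 0, 0, 0]

```text
clock: 48.0
eef_pos: [0.5099, 0.2769, 0.0668]
tool_rot: [-0.233, 0.973, -0.001, 0.002]
ft_force: [1.1, -6.0, 10.3]
grip_width: 0.0105
grasp_force: 63.8
```

arm_command:
  slide:
    - [0, 0, 0.05]
    - [0, 0, 0.05]
    - [0, 0, 0.05]
    - [0, 0, 0.05]
    - [0, 0, 0.05]
  spin: [-5, -13, -21, -29, -37]

```text
clock: 48.62
eef_pos: [0.509, 0.2776, 0.0665]
tool_rot: [-0.531, 0.847, -0.0, 0.001]
ft_force: [-3.2, -4.1, 11.1]
grip_width: 0.0105
grasp_force: 65.0
```

arm_command:
  slide:
    - [0, 0, 0]
    - [0, 0, 0]
    - [0, 0, 0]
    - [0, 0, 0]
    - [0, 0, 0]
  spin: [-8, -16, -24, -30, -32]

```text
clock: 49.25
eef_pos: [0.5081, 0.2777, 0.0664]
tool_rot: [0.743, -0.669, -0.0, -0.001]
ft_force: [-4.6, -3.0, 12.4]
grip_width: 0.0108
grasp_force: 65.8
```

```bash
cat > n.py <<'E'
from h import *
o=get_obs(); print(o['ft_force'],o['ft_torque']); rel(*o['eef_pos'],-84.05,o)
for n in ('side','scene'):
    p=shot(n,'h_%s.png'%n); w=cloud(p).reshape(-1,3)
    d=(w[:,:2]-D)@np.array([[np.cos(TH),-np.sin(TH)],[np.sin(TH),np.cos(TH)]])
    m=(d[:,0]>-.11)&(d[:,0]<-.09)&(abs(d[:,1])<.125)
    print('gate/lip z',np.percentile(w[m][:,2],[50,90,98,99.5]))
E
python3 n.py
```

```text
[-4.60737455 -2.97508244 12.38070179] [-0.87937706  1.04338562 -0.07114415]
t 49.25 tcp [0.5081 0.2777 0.0664] yaw -83.97 -> slide [0. 0. 0.] spin 0.08
gate/lip z [0.07314428 0.09701696 0.10108753 0.10224004]
gate/lip z [0.07446341 0.09621675 0.09893309 0.09960431]
```

Gate is up. I'll let the knob rise, release it and retreat.

arm_command:
  slide:
    - [0, 0, -0.3]
    - [0, 0, -0.6]
    - [0, 0, -0.9]
    - [0, 0, -1.1]
    - [0, 0, -1.1]
  spin: [0, 0, 0, 0, 0]

```text
clock: 49.98
eef_pos: [0.508, 0.2777, 0.0757]
tool_rot: [0.743, -0.669, -0.0, -0.0]
ft_force: [-1.7, -2.6, 4.1]
grip_width: 0.0106
grasp_force: 63.2
```

arm_command:
  slide:
    - [0, 0, 0]
    - [0, 0, 0]
    - [0, 0, 0]
    - [0, 0, 0]
    - [0, 0, 0]
  spin: [0, 0, 0, 0, 0]
  jaw: 4.8

```text
clock: 50.6
eef_pos: [0.5083, 0.2775, 0.0747]
tool_rot: [0.743, -0.669, -0.0, 0.0]
ft_force: [-0.5, 0.5, 0.4]
grip_width: 0.0479
grasp_force: 0.0
```

arm_command:
  slide:
    - [0, 0, -2]
    - [0, 0, -5]
    - [0, 0, -8]
    - [0, 0, -11]
    - [0, 0, -14]
  spin: [0, 0, 0, 0, 0]

```text
clock: 51.22
eef_pos: [0.5082, 0.2774, 0.2159]
tool_rot: [0.743, -0.669, 0.0, -0.0]
ft_force: [-0.0, -0.4, 0.9]
grip_width: 0.0478
grasp_force: 0.0
```

arm_command:
  slide:
    - [0, 0, 0]
    - [0, 0, 0]
    - [0, 0, 0]
    - [0, 0, 0]
    - [0, 0, 0]
  spin: [0, 0, 0, 0, 0]

```text
clock: 51.85
eef_pos: [0.508, 0.2773, 0.2142]
tool_rot: [0.743, -0.669, -0.0, 0.001]
ft_force: [-0.2, -0.0, -1.3]
grip_width: 0.0484
grasp_force: 0.0
```

```bash
cat >> n.py <<'E'
w=cloud(shot('wrist')).reshape(-1,3); k=np.array([.5088,.2765])
m=(w[:,2]>.08)&(w[:,2]<.101)&(np.hypot(w[:,0]-k[0],w[:,1]-k[1])<.04)
print(m.sum(), cv2.minAreaRect(w[m][:,:2].astype(np.float32)) if m.sum()>5 else '', np.median(w[m][:,2]))
E
python3 n.py; python3 v.py z_; python3 -c "
import cv2,numpy as np
cv2.imwrite('pics/fin.png',np.hstack([cv2.resize(cv2.imread('pics/'+f),(400,300)) for f in('z_scene.png','z_side.png')]))"
```

```text
[-0.24936577 -0.04903632 -1.25404634] [-0.01340071  0.01202503  0.01771153]
t 51.85 tcp [0.508  0.2773 0.2142] yaw -84.05 -> slide [0. 0. 0.] spin 0.0
gate/lip z [0.0736263  0.09789971 0.1013034  0.1022911 ]
gate/lip z [0.07411645 0.09616264 0.09898203 0.10001673]
1372 ((0.508417010307312, 0.27657535672187805), (0.012035886757075787, 0.047718606889247894), 5.933534145355225) 0.09582506668048787
scene 1045 c [0.012 0.085] size [0.191 0.036] ang 0.3 z [0.0129 0.0156 0.0175]
scene 1156 c [0.014 0.024] size [0.191 0.036] ang 0.8 z [0.0132 0.0158 0.0179]
scene 1309 c [ 0.012 -0.036] size [0.19  0.035] ang 0.6 z [0.0132 0.0158 0.0179]
scene 1472 c [ 0.014 -0.094] size [0.191 0.035] ang 0.6 z [0.0132 0.016  0.0179]
side 358 c [ 0.019 -0.096] size [0.194 0.034] ang 1.0 z [0.0126 0.0171 0.0205]
side 152 c [ 0.073 -0.038] size [0.083 0.032] ang 1.1 z [0.013  0.0168 0.0209]
```

View pics/fin.png

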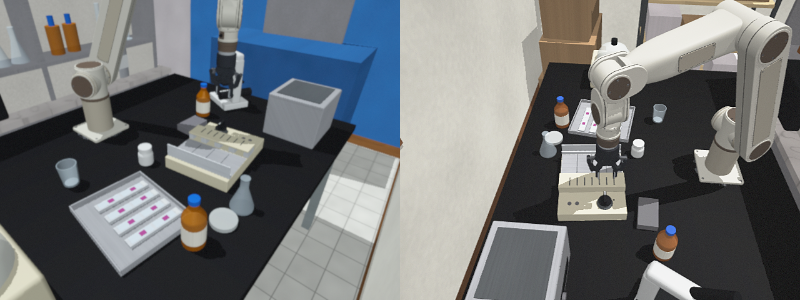

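The final views show the gate up, the knob up at its locked angle, and all four carriers flat in the tray. The bystanders are in place and the gripper is clear of everything.

```bash
python3 -c "
from workcell import *
print(job_done())"
```

```text
the job is handed in; nothing more can be done
None
```

All four carriers lie flat in the tray with slides up, the gate is up and locked with the knob sprung up, and the job is handed in; the hand-in returned no verdict.

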